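# Pack the missing template and hold up the carry rack

### The arm

A 6-joint arm with a two-finger parallel gripper is mounted at the origin on the work surface. World frame = base frame: x ahead of the robot, y to its left, z up, the work surface at z = 0. Lengths are in m, angles in rad, forces in N, time in s.
With the tool pointing down it reaches from about 0.375 to 0.9 m from the base axis. Payload 3.1 kg.
Tool frame: the origin (TCP) lies midway between the tips of the shut fingers; the grasp point (between the pads) lies 19 mm behind it; x points along the fingers, y is the direction in which the jaws open and shut, and the axes are right-handed (so a half turn about x gives the same grasp; the last joint's range is limited). The gripper opens to 85 mm and grips with 20 to 120 N. Pads are 22 mm wide; open, the fingers measure 114 mm over their backs; the gripper's body (76 mm by 85 mm) begins 54 mm behind the grasp point. The pads swing forward as they close: fully open they stand 13 mm farther back than shut.
Start: joints at [1.117, 0.527, 1.433, -0, 1.181, -0.178], TCP at [0.17, 0.601, 0.231] pointing down, gripper open.
Joint ranges: [-3.08, 3.08], [-0.75, 2.2], [0.22, 2.44], [-1.43, 4.57], [0, 2.65], [-2.85, 2.85]. Speed limits (rad/s): [2.79, 2.79, 3.14, 3.14, 3.14, 3.14].

### API

Orientations are given as a unit quaternion [x, y, z, w].
In Python, from station import manip gives the robot as it stands.
- The arm moves only by the tool carry_out, never from a script. Its argument "commands" is a list that holds one entry, the list of rows, each a list of 7 numbers: the shift along the tool's x, y, z in units of 25 mm (1.0 is 25 mm), then the turn, a rotation vector about the tool's x, y, z in units of 5 degrees (1.0 is 5 degrees), then the finger opening in mm, from 0 to 85.4. A call has exactly 5 rows; each row is the pose to reach, as a shift and turn from the pose commanded when the call began, along the tool's axes at that moment; what a row does not reach only later rows make up. A row lasts 1/10 s, in which the tool goes at most 50 mm and 8.59 degrees, less where a joint would pass 70% of its speed; a pose out of reach is approached as far as the arm can. A call with a gripper value outside its range is refused whole. The fingers move at their own pace and stop on an object; "force" is the grip in N (left out, the last holds). Time passes only in rows, so rows that repeat a pose let the fingers close, or fill a call up. It gives the time, the measured TCP pose, the force and the opening at its end, in the units of the state.
- manip.sense(): the state, without advancing time (a new reading comes with each control period).
- manip.snapshot(name): name is "scene" or "top" or "wrist"; returns a dict with "image" (480x640x3 uint8, red, green, blue), "fx", "fy", "cx", "cy" (pixels), "rvec" (rotation vector, rad) and "tvec" (3), from world to camera coordinates, as OpenCV has them. Camera axes: x right, y down, z forward; pixel columns grow to the right and rows downward; lengths in m; the calibration is good to about 2 mm. A picture is of the moment at which its call begins. There is no depth.
- manip.sign_off(): hands the job in, once; it reports no verdict.
The state is a dict: "t": time; "q": joint angles; "qd": joint speeds; "tau": joint torques, N m; "tcp_pos": TCP position; "tool_rot": TCP orientation; "force": force on the tool from outside, world axes, zero at the start; "ft_torque": the same for the moment, N m; "finger_gap": opening from 0.0 (shut) to 1.0 (fully open).
Only numpy, scipy, OpenCV 4.12 (cv2) and the standard library are available. Lean on these libraries where they do the work, as an engineer would, in place of code of your own. Each camera call takes 0.05 s, during which the arm holds its last target.

### The job

Take the loose arch-topped plywood template out of its holding block, stand it on edge, arch up, fully down in the empty slot of the wooden carry rack while the rack stands on the bench, and let go of it. Then lift the rack by its handle bar and finish while holding it, still and level, with its underside about 10 cm above the bench and both templates standing in their slots. Leave the square-topped offcut and everything else on the bench where it is, and do not tip the rack.

Things in the scene. Friction and masses are not known exactly. Their poses are not given: they have to be found in the camera images.
- rack: Loose wooden carry rack, 0.5 kg; base 200 (x) x 160 (y) x 12 mm, origin under its centre, z up. Two slots along y: at x = -80 mm empty (end nearer the robot), at x = +80 mm holding a template. Slots 13 mm wide, 118 mm long, floor 12 mm above the underside; cheeks rise to 47 mm, flared in the top 10 mm. Handle bar along y between them.
- rack_slot (a point): Centre of the floor of the empty slot, 12 mm above the rack's underside; axes as the rack's (slot runs along y).
- rack_handle (a point): Centre of the rack's handle bar, 105 mm above the rack's underside. The bar is rectangular, 18 mm thick (x), 22 mm high, 126 mm free length along y between two end posts; open space under it down to the base.
- template_center (a point): Centre (half-way up) of the loose arch-topped plywood template: 9 mm thick (x), 105 mm wide (y), 110 mm high (z), straight sides to 57.5 mm, then a half-round top; 75 g. Stands on edge, arch up, in a plain wooden block fixed to the bench (55 x 130 x 32 mm high; slot 14 mm wide, floor 8 mm above the bench). Either way round fits.
- mate_center (a point): Centre of the identical template already standing in the rack's far slot (55 mm above its lower edge); stays there.
- offcut_center (a point): Centre (half-way up) of a square-topped plywood offcut, 9 x 105 x 110 mm, standing in a second, identical holding block; to be left alone. Which block holds which piece varies.
- screw_jar: Glass jar with a steel cap, 48 mm across, 55 mm high; bystander, not to be disturbed. Origin at its underside.
- tape_measure: Grey tape measure, 60 x 35 x 55 mm high; bystander, not to be disturbed. Origin at its underside.
- tape_roll: Cardboard ring, 90 mm across, 25 mm high, lying flat; bystander, not to be disturbed. Origin at its underside.
- hammer: Hammer lying flat; bystander, not to be disturbed. Origin at its underside.
- screwdriver: Screwdriver lying flat; bystander, not to be disturbed. Origin at its underside.
- paint_can: Steel can, 84 mm across, 100 mm high; bystander, not to be disturbed. Origin at its underside.
- sanding_block: Cork block, 100 x 60 x 30 mm; bystander, not to be disturbed. Origin at its underside.
- template: The same template; origin at the centre of its lower edge, axes as above.
There are look-alikes about, which are no part of the job. Leave any red or yellow look-alike of the template alone.

How it is judged:
On the way:
1. the template stands fully down, arch up, in the rack's empty slot and is let go, the rack standing on the bench (x of template_center in the frame of rack between -0.094 and -0.066 m and y of template_center in the frame of rack between -0.012 and 0.012 m and z of template_center in the frame of rack between 0.058 and 0.074 m and angle between each of template_center, mate_center's own z axis and vertical below 0.3 rad and x of mate_center in the frame of rack between 0.066 and 0.094 m and y of mate_center in the frame of rack between -0.012 and 0.012 m and z of mate_center in the frame of rack between 0.058 and 0.074 m and contact force between rack and the fingers below 0.3 N and height (world z) of rack below 0.01 m and contact force between template and the fingers below 0.1 N), for 0.2 s.
At the end, for the whole second after the job is handed in: Rack held by its bar (within 60 mm of its centre, over 2 N), underside 60-150 mm above the bench, tilt under 0.12 rad, slower than 0.03 m/s and 0.15 rad/s; both templates arch up in their slots (within 14 mm across, 12 mm along, fully down, tilt under 0.3 rad); nothing else carries the rack (x of template_center in the frame of rack between -0.094 and -0.066 m and y of template_center in the frame of rack between -0.012 and 0.012 m and z of template_center in the frame of rack between 0.058 and 0.074 m and angle between each of template_center, mate_center's own z axis and vertical below 0.3 rad and x of mate_center in the frame of rack between 0.066 and 0.094 m and y of mate_center in the frame of rack between -0.012 and 0.012 m and z of mate_center in the frame of rack between 0.058 and 0.074 m and contact force between rack and the fingers above 2 N and height (world z) of rack between 0.06 and 0.15 m and angle between rack's own z axis and vertical below 0.12 rad and linear speed of rack below 0.03 m/s and angular speed of rack below 0.15 rad/s and distance between the grasp point and rack_handle below 0.06 m and not (contact force between rack and screw_jar above 0.1 N or contact force between rack and tape_measure above 0.1 N or contact force between rack and tape_roll above 0.1 N or contact force between rack and hammer above 0.1 N or contact force between rack and screwdriver above 0.1 N or contact force between rack and paint_can above 0.1 N or contact force between rack and sanding_block above 0.1 N)); the arm keeps its last pose, push and grip.
It fails at once if the rack is tipped by more than 0.35 rad (angle between rack's own z axis and vertical above 0.35 rad).
It fails at once if the square-topped offcut is moved more than 20 mm (distance of offcut_center from where it was at the start of the episode above 0.02 m).
It fails at once if a bystander is moved more than 30 mm (distance of any of screw_jar, tape_measure, tape_roll, hammer, screwdriver, paint_can, sanding_block from where it was at the start of the episode above 0.03 m).
It also fails if it takes over 45 s, if anything falls off the work surface, if the arm or the gripper's body presses on something with over 40 N, if the wrist force passes 120 N, or if a joint passes its speed limit or range.

## Working session

There is one attempt and no reset: what is moved stays moved. The work goes in short steps, Python scripts to look and compute and a tool call to move; the robot and the scene stay as the last step left them, time stands still between calls to the robot, and variables do not carry over. Pictures are saved under pics/ and viewed, and the job is handed in when it is done.

Besides the shell and the picture viewer there is one more tool, called after "Emit:" as name([rows], argument=value, ...), one row to a line, values as JSON. carry_out: Moves the arm, as the interface text tells. Its arguments: {"type":"object","properties":{"commands":{"type":"array"},"force":{"type":"number"}},"required":["commands"]}

```bash
mkdir -p pics; ls; python3 - <<'E'
from station import manip
import cv2
for n in ("scene","top","wrist"):
    s=manip.snapshot(n); cv2.imwrite(f"pics/{n}0.png",s["image"][:,:,::-1])
    print(n,s["fx"],s["fy"],s["cx"],s["cy"],s["rvec"],s["tvec"])
print(manip.sense())
E
```

```text
pics
scene 550.6325107943624 550.6325107943624 313.4400869694688 235.53736801311953 [ 1.64052004  2.01813077 -0.72789852] [ 0.09250487 -0.34195782  1.90402465]
top 556.7229448954192 556.7229448954192 313.41971099376156 236.02243157020453 [ 2.2018969  -2.17300354  0.11654245] [-0.00948081  0.55157649  1.37144199]
wrist 411.2034247831435 411.2034247831435 317.03339967128824 234.857346290387 [-2.28353872 -1.7293288  -0.28468787] [-0.62473421 -0.04330583  0.38078209]
{'t': 0.15, 'q': array([ 1.11651465e+00,  5.28284966e-01,  1.43364234e+00, -9.97705807e-06,
        1.18142148e+00, -1.78519070e-01]), 'qd': array([-0.0005245 , -0.00244683, -0.00213472, -0.00030251, -0.00157714,
       -0.00153027]), 'tau': array([ 7.73693373e-04, -4.42740512e+01, -1.78277206e+01, -2.63648044e-04,
        5.62102476e-03,  2.50848473e-05]), 'tcp_pos': array([0.16990534, 0.60086604, 0.23052763]), 'tool_rot': array([ 0.09659573,  0.70058593, -0.09777789,  0.70020576]), 'force': array([-0.76143205, -0.51054593, -0.02865743]), 'ft_torque': array([ 0.04140679, -0.00366734, -0.01565306]), 'finger_gap': 1.0019555018729032}
```

View pics/scene0.png

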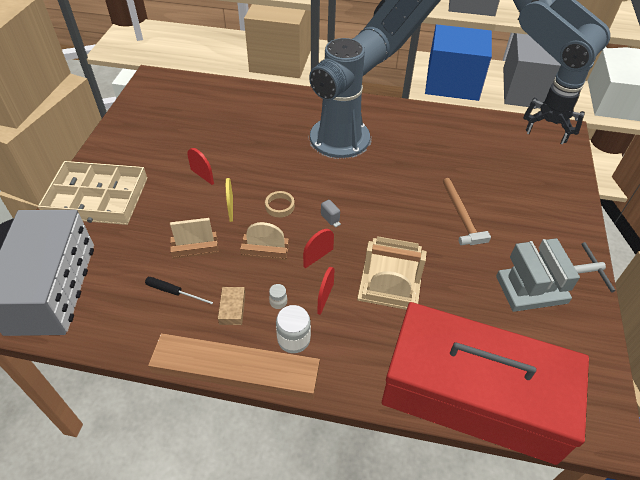

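View pics/top0.png

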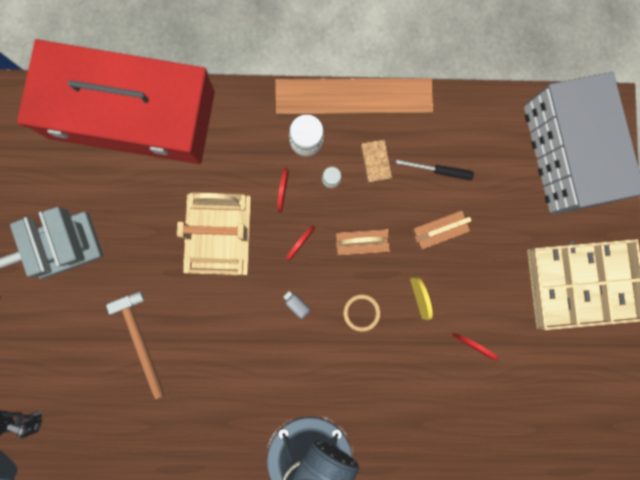

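View pics/wrist0.png

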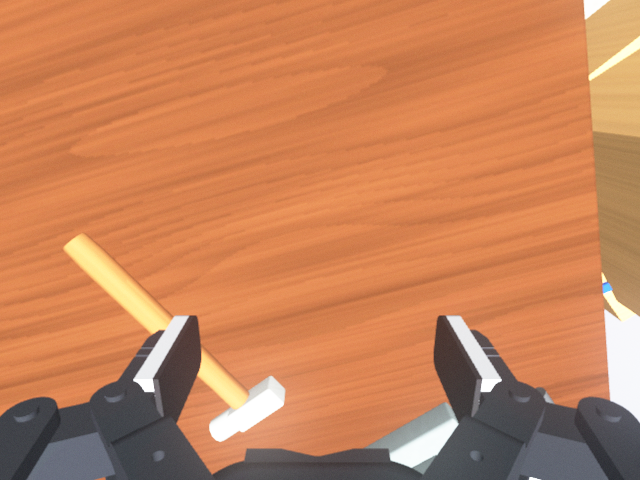

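The scene view shows the arch template in its block at about (265,240) and the square offcut at (193,235). In the top view the template block is at (362,242), the offcut at (442,230) and the rack at (216,233). I'll zoom in to measure.

```bash
cat > h.py <<'E'
import numpy as np, cv2
from station import manip
from scipy.spatial.transform import Rotation as Ro
def cam(s):
    R=Ro.from_rotvec(s["rvec"]).as_matrix(); t=np.array(s["tvec"]); return R,t
def ray(s,u,v,z):
    R,t=cam(s); d=R.T@np.array([(u-s["cx"])/s["fx"],(v-s["cy"])/s["fy"],1]); o=-R.T@t
    return o+d*(z-o[2])/d[2]
def proj(s,p):
    R,t=cam(s); c=R@np.array(p)+t; return np.array([c[0]/c[2]*s["fx"]+s["cx"],c[1]/c[2]*s["fy"]+s["cy"]])
E
python3 - <<'E'
from h import *
s=manip.snapshot("top"); im=np.ascontiguousarray(s["image"][:,:,::-1])
a=cv2.resize(im[180:285,165:265],None,fx=5.5,fy=5.5,interpolation=cv2.INTER_CUBIC); cv2.imwrite("pics/rack.png",a)
b=cv2.resize(im[195:265,325:480],None,fx=5,fy=5,interpolation=cv2.INTER_CUBIC); cv2.imwrite("pics/blk.png",b)
print(im[242,340],im[241,362],im[230,195], im[250,345])
E
```

```text
[ 98 132 165] [171 219 236] [103 148 213] [100 142 204]
```

View pics/rack.png

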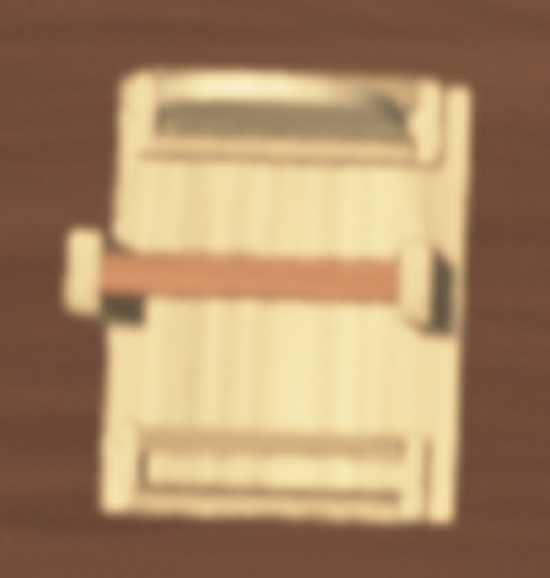

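View pics/blk.png

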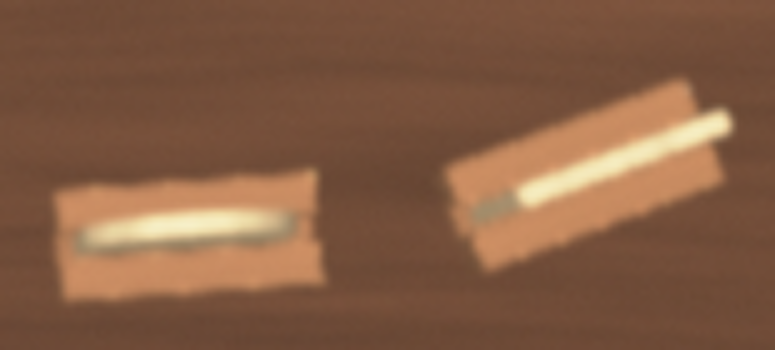

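```bash
cat > m.py <<'E'
from h import *
s=manip.snapshot("top"); im=s["image"]
hsv=cv2.cvtColor(im,cv2.COLOR_RGB2HSV)
def rect(box,z,lo,hi):
    x0,y0,x1,y1=box; m=cv2.inRange(hsv,lo,hi)[y0:y1,x0:x1]
    m=cv2.morphologyEx(m,cv2.MORPH_CLOSE,np.ones((5,5)))
    cs=max(cv2.findContours(m,0,2)[0],key=cv2.contourArea).reshape(-1,2)+[x0,y0]
    P=np.array([ray(s,u,v,z)[:2] for u,v in cs])
    r=cv2.minAreaRect((P*1000).astype(np.float32)); return r, cv2.boxPoints(r).round()
print("hsv",hsv[250,345],hsv[230,215],hsv[242,362])
print("block",rect((330,222,395,262),.032,(5,90,150),(14,200,255)))
print("offb",rect((410,205,475,252),.032,(5,90,150),(14,200,255)))
print("bar",rect((180,215,245,245),.116,(5,90,150),(14,200,255)))
f=lambda x,y:(x/5.5+165-.4,y/5.5+180-.4)
for n,p,z in [("BR base",(453,523),.012),("TR base",(470,88),.012),("cheek BL outer",(102,513),.047),("cheek TL",(128,75),.047),("cheek BR",(423,515),.047),("cheek TR",(437,85),.047),
  ("postL top l",(66,312),.116),("postL tr",(100,232),.116),("barL",(103,275),.116),("barR",(400,278),.116),("slot floor BL",(148,487),.012),("slot in-top L",(140,435),.047),("slot inn R",(405,435),.047)]:
    print(n,ray(s,*f(*p),z).round(4))
g=lambda x,y:(x/5+325-.4,y/5+195-.4)
for p in [(55,190),(315,170),(325,283),(65,300)]: print("blk",ray(s,*g(*p),.032).round(4))
E
python3 m.py
```

```text
hsv [ 12 130 204] [ 12 131 208] [ 18  85 201]
block (((538.0640258789062, -123.53341674804688), (56.54499816894531, 131.3987579345703), 4.819374084472656), array([[ 504.,  -60.],
       [ 515., -191.],
       [ 572., -187.],
       [ 561.,  -56.]], dtype=float32))
offb (((571.3085327148438, -321.7119140625), (56.80604934692383, 137.07464599609375), 21.274991989135742), array([[ 520., -268.],
       [ 570., -396.],
       [ 623., -375.],
       [ 573., -248.]], dtype=float32))
bar (((554.0780029296875, 241.9204559326172), (123.56487274169922, 18.44647979736328), 87.79362487792969), array([[542., 181.],
       [561., 180.],
       [566., 303.],
       [547., 304.]], dtype=float32))
BR base [0.4531 0.1629 0.012 ]
TR base [0.6533 0.1596 0.012 ]
cheek BL outer [0.455  0.3148 0.047 ]
cheek TL [0.6513 0.3095 0.047 ]
cheek BR [0.4559 0.1729 0.047 ]
cheek TR [0.6489 0.1711 0.047 ]
postL top l [0.5385 0.3181 0.116 ]
postL tr [0.5728 0.3049 0.116 ]
barL [0.5545 0.303  0.116 ]
barR [0.555  0.1775 0.116 ]
slot floor BL [0.4677 0.3017 0.012 ]
slot in-top L [0.4898 0.2991 0.047 ]
slot inn R [0.4913 0.1817 0.047 ]
blk [ 0.5603 -0.0573  0.032 ]
blk [ 0.5722 -0.1873  0.032 ]
blk [ 0.5157 -0.1924  0.032 ]
blk [ 0.5054 -0.0627  0.032 ]
```

```bash
cat > go.py <<'E'
from h import *
import sys
# usage: x y z yawdeg(of jaw dir from world x); tool x down
def goto(x,y,z,yaw):
    st=manip.sense(); R=Ro.from_quat(st["tool_rot"]); p=st["tcp_pos"]
    best=None
    for k in (0,180):
        a=np.radians(yaw+k); ty=np.array([np.cos(a),np.sin(a),0]); tx=np.array([0,0,-1.]); T=Ro.from_matrix(np.stack([tx,ty,np.cross(tx,ty)],1))
        rv=(R.inv()*T).as_rotvec()
        if best is None or np.linalg.norm(rv)<np.linalg.norm(best): best=rv
    sh=R.inv().apply(np.array([x,y,z])-p)
    print("shift",(sh/.025).round(3),"turn",(np.degrees(best)/5).round(3),"dist",np.linalg.norm(sh).round(3),"axes y",R.as_matrix()[:,1].round(3),"z",R.as_matrix()[:,2].round(3),"tcp",p.round(4),"gap",st["finger_gap"].round(3),"F",np.round(st["force"],2),"q",st["q"].round(2))
goto(*map(float,sys.argv[1:5]))
E
python3 go.py .538 -.1235 .26 4.8
python3 - <<'E'
from h import *
s=manip.snapshot("top")
g=lambda x,y:(x/5+325-.4,y/5+195-.4)
for p,z in [((78,240),.0655),((297,222),.0655),((185,222),.118)]: print(ray(s,*g(*p),z).round(4))
E
```

```text
[ 0.5329 -0.0666  0.0655]
[ 0.5432 -0.1734  0.0655]
[ 0.5381 -0.1131  0.118 ]Traceback (most recent call last):
  File "go.py", line 13, in <module>
    goto(*map(float,sys.argv[1:5]))
    ~~~~^^^^^^^^^^^^^^^^^^^^^^^^^^^
  File "go.py", line 12, in goto
    print("shift",(sh/.025).round(3),"turn",(np.degrees(best)/5).round(3),"dist",np.linalg.norm(sh).round(3),"axes y",R.as_matrix()[:,1].round(3),"z",R.as_matrix()[:,2].round(3),"tcp",p.round(4),"gap",st["finger_gap"].round(3),"F",np.round(st["force"],2),"q",st["q"].round(2))
                                                                                                                                                                                                         ^^^^^^^^^^^^^^^^^^^^^^
AttributeError: 'float' object has no attribute 'round'
```

```bash
sed -i 's/st\["finger_gap"\].round(3)/round(st["finger_gap"],3)/' go.py; python3 go.py .538 -.12 .26 4.8
```

```text
shift [ -1.148 -23.749  22.018] turn [1.388e+01 4.000e-03 9.000e-03] dist 0.81 axes y [ 0.272  0.962 -0.001] z [ 0.962 -0.272 -0.   ] tcp [0.17   0.6012 0.2309] gap 0.999 F [-0.31 -0.8  -0.57] q [ 1.12  0.53  1.43  0.    1.18 -0.18]
```

Emit:
carry_out([
  [[-0.2,-1.2,1.1,0.9,0,0,85],[-0.4,-2.5,2.3,1.8,0,0,60],[-0.6,-3.9,3.6,2.7,0,0,60],[-0.8,-5.3,4.9,3.6,0,0,60],[-1.0,-6.6,6.1,4.5,0,0,60]],
])

```text
t: 0.8
tcp_pos: [0.2725, 0.3993, 0.2566]
tool_rot: [0.233, 0.668, -0.233, 0.668]
force: [0.2, 0.4, -0.3]
finger_gap: 0.702
```

```bash
python3 go.py .538 -.12 .26 4.8
```

```text
shift [-0.13  -9.657 21.236] turn [ 9.347e+00  3.000e-03 -3.000e-03] dist 0.583 axes y [0.622 0.783 0.   ] z [ 0.783 -0.622  0.   ] tcp [0.2725 0.3993 0.2566] gap 0.702 F [ 0.17  0.4  -0.26] q [ 0.74  0.3   1.75 -0.    1.09 -0.16]
```

Emit:
carry_out([
  [[0,-0.7,1.5,1,0,0,60],[0,-1.4,3.1,2,0,0,60],[-0.1,-2.1,4.7,3,0,0,60],[-0.1,-2.8,6.3,4,0,0,60],[-0.1,-3.6,7.9,5,0,0,60]],
])

```text
t: 1.3
tcp_pos: [0.3721, 0.2066, 0.2592]
tool_rot: [0.372, 0.601, -0.372, 0.602]
force: [0.2, -0.2, -1.1]
finger_gap: 0.702
```

```bash
python3 go.py .538 -.12 .26 4.8
```

```text
shift [-0.028  0.108 14.651] turn [ 4.342 -0.    -0.017] dist 0.366 axes y [0.895 0.446 0.001] z [ 0.446 -0.895  0.   ] tcp [0.3721 0.2066 0.2592] gap 0.702 F [ 0.24 -0.17 -1.12] q [ 0.24  0.22  1.87  0.    1.05 -0.22]
```

Emit:
carry_out([
  [[0,0,1.7,0.8,0,0,60],[0,0,3.5,1.7,0,0,60],[0,0,5.3,2.6,0,0,60],[0,0.1,7.1,3.5,0,0,60],[0,0.1,8.9,4.3,0,0,60]],
])

```text
t: 1.8
tcp_pos: [0.4742, 0.0085, 0.2591]
tool_rot: [0.478, 0.521, -0.477, 0.522]
force: [0.9, 0.2, -0.0]
finger_gap: 0.704
```

```bash
python3 go.py .538 -.12 .26 4.8
```

```text
shift [-0.035  2.092  5.344] turn [ 0.04   0.    -0.011] dist 0.143 axes y [0.996 0.087 0.001] z [ 0.087 -0.996  0.   ] tcp [0.4742 0.0085 0.2591] gap 0.704 F [ 0.85  0.24 -0.04] q [-0.22  0.29  1.76  0.    1.09 -0.31]
```

Emit:
carry_out([
  [[0,0.6,1.5,0,0,0,60],[0,1.2,3,0,0,0,60],[0,1.8,4.5,0,0,0,60],[0,2.1,5.3,0,0,0,60],[0,2.1,5.3,0,0,0,60]],
])

```text
t: 2.3
tcp_pos: [0.5393, -0.12, 0.2587]
tool_rot: [0.478, 0.521, -0.478, 0.522]
force: [-1.4, -0.0, -0.1]
finger_gap: 0.702
```

```bash
python3 go.py .538 -.12 .13 4.8; python3 - <<'E'
from h import *
for n in ("wrist","scene"):
    s=manip.snapshot(n); im=s["image"][:,:,::-1]
    if n=="scene": im=cv2.resize(im[130:330,120:380],None,fx=3,fy=3)
    cv2.imwrite(f"pics/{n}1.png",im)
E
```

```text
shift [ 5.149 -0.06  -0.014] turn [ 0.039  0.018 -0.019] dist 0.129 axes y [0.996 0.087 0.002] z [ 0.087 -0.996  0.002] tcp [ 0.5393 -0.12    0.2587] gap 0.702 F [-1.37 -0.   -0.09] q [-0.42  0.4   1.59 -0.    1.16 -0.51]
```

View pics/wrist1.png

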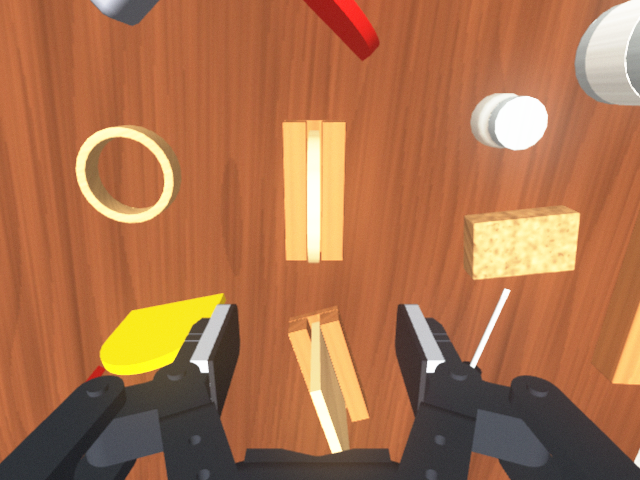

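View pics/scene1.png

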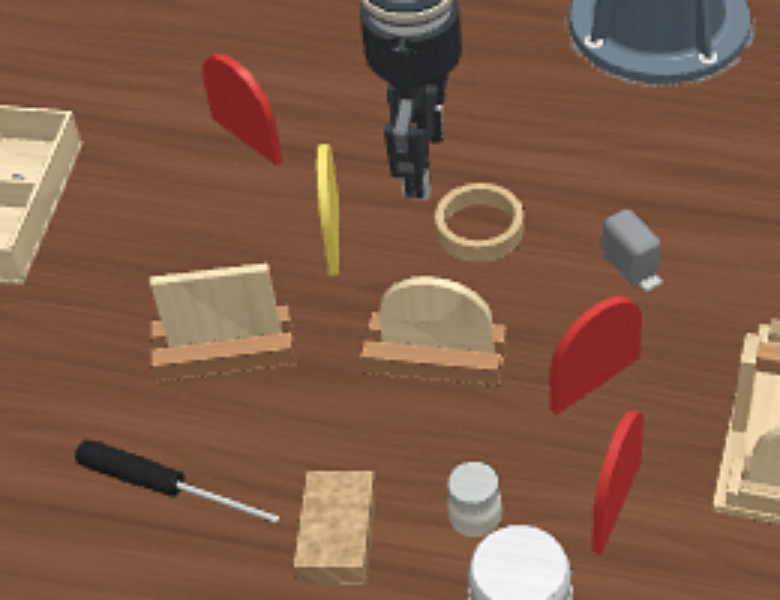

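The wrist view shows the template on edge at (314,190) in its block, corners about (283,122), (345,122), (343,260) and (286,260). Below it is the offcut at (330,380).

```bash
python3 - <<'E'
from h import *
s=manip.snapshot("wrist"); st=manip.sense()
print("tcp px",proj(s,st["tcp_pos"]), "cam",(-cam(s)[0].T@cam(s)[1]).round(3))
for p in [(283,122),(345,122),(343,260),(286,260)]: print("blk",ray(s,*p,.032).round(4))
a=ray(s,314.5,121,.0655); b=ray(s,314.5,262,.0655); print("tmpl ends",a.round(4),b.round(4),(a+b)/2,np.linalg.norm(a-b), np.degrees(np.arctan2(-(a-b)[0],(a-b)[1])))
m=cv2.inRange(cv2.cvtColor(s["image"],cv2.COLOR_RGB2HSV),(18,30,190),(40,255,255))[110:270,280:350]
c=max(cv2.findContours(m,0,2)[0],key=cv2.contourArea).reshape(-1,2)+[280,110]; print(cv2.minAreaRect(c), c.min(0),c.max(0))
print(ray(s,314.5,190,.118))
E
```

```text
tcp px [313.92875287 317.15628515] cam [ 0.531 -0.034  0.401]
blk [ 0.5031 -0.0582  0.032 ]
blk [ 0.5567 -0.0533  0.032 ]
blk [ 0.5693 -0.1818  0.032 ]
blk [ 0.5143 -0.1868  0.032 ]
tmpl ends [ 0.5303 -0.0529  0.0655] [ 0.5409 -0.1725  0.0655] [ 0.53559905 -0.11270747  0.0655    ] 0.1200495539939322 5.08411062052732
((317.0, 196.0), (140.0, 60.0), 90.0) [287 126] [347 266]
[ 0.53446302 -0.09642     0.118     ]
```

Emit:
carry_out([
  [[1.6,-0.1,0,0,0,0,45],[3.2,-0.1,0,0,0,0,45],[4.8,-0.1,0,0,0,0,45],[6.2,-0.1,0,0,0,0,45],[7.0,-0.1,0,0,0,0,45]],
], force=50)

```text
t: 2.95
tcp_pos: [0.5329, -0.1147, 0.0816]
tool_rot: [0.476, 0.524, -0.477, 0.521]
force: [0.4, 0.9, 0.2]
finger_gap: 0.528
```

```bash
python3 go.py .537 -.1205 .083 4.8; python3 - <<'E'
from h import *
for n in ("wrist",):
    s=manip.snapshot(n); im=s["image"][:,:,::-1]
    cv2.imwrite(f"pics/{n}2.png",im)
E
```

```text
shift [-0.059  0.14   0.248] turn [ 0.1   -0.029  0.048] dist 0.007 axes y [ 0.996  0.092 -0.004] z [ 0.092 -0.996 -0.003] tcp [ 0.5329 -0.1147  0.0816] gap 0.528 F [0.35 0.94 0.16] q [-0.42  0.65  1.75  0.    0.75 -0.51]
```

View pics/wrist2.png

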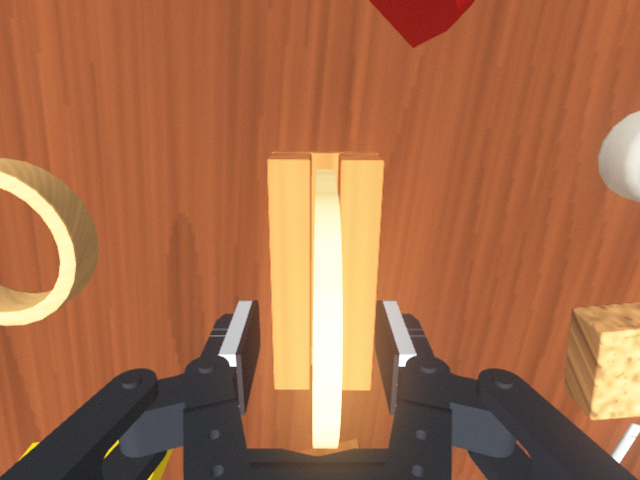

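Emit:
carry_out([
  [[0,0.15,0.25,0,0,0,45],[0,0.15,0.25,0,0,0,9],[0,0.15,0.25,0,0,0,0],[0,0.15,0.25,0,0,0,0],[0,0.15,0.25,0,0,0,0]],
], force=50)

```text
t: 3.5
tcp_pos: [0.5398, -0.1232, 0.0854]
tool_rot: [0.477, 0.521, -0.477, 0.523]
force: [-2.2, 0.7, 6.0]
finger_gap: 0.098
```

```bash
python3 go.py .537 -.1205 .083 4.8; python3 - <<'E'
from h import *
for n in ("wrist",):
    s=manip.snapshot(n); im=s["image"][:,:,::-1]
    cv2.imwrite(f"pics/{n}3.png",im)
E
```

```text
shift [ 0.096 -0.103 -0.118] turn [ 0.077  0.012 -0.018] dist 0.005 axes y [0.996 0.09  0.002] z [ 0.09  -0.996  0.001] tcp [ 0.5398 -0.1232  0.0854] gap 0.098 F [-2.21  0.67  6.01] q [-0.43  0.65  1.73 -0.    0.76 -0.52]
```

View pics/wrist3.png

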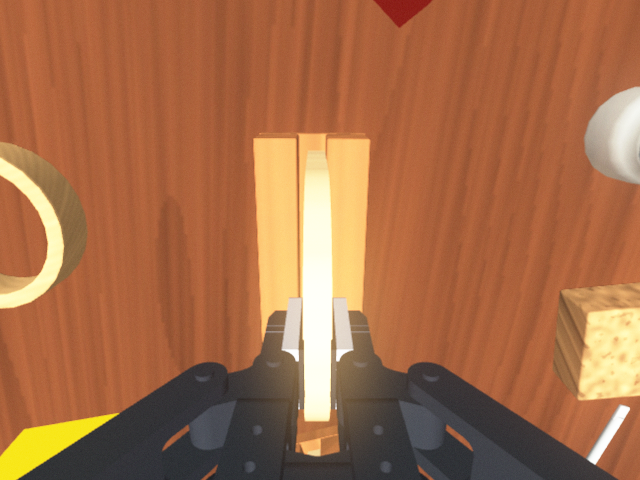

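Emit:
carry_out([
  [[-0.4,0,0,0,0,0,0],[-1.2,0,0,0,0,0,0],[-2.8,0,0,0,0,0,0],[-4.6,0,0,0,0,0,0],[-6.6,0,0,0,0,0,0]],
], force=60)

```text
t: 4.05
tcp_pos: [0.5386, -0.1224, 0.2503]
tool_rot: [0.477, 0.523, -0.477, 0.522]
force: [-0.1, -0.7, -0.7]
finger_gap: 0.096
```

```bash
python3 go.py .474 .243 .25 -1.3; python3 - <<'E'
from h import *
for n in ("wrist","scene"):
    s=manip.snapshot(n); im=s["image"][:,:,::-1]
    if n=="scene": im=cv2.resize(im[100:330,120:380],None,fx=2.5,fy=2.5)
    cv2.imwrite(f"pics/{n}4.png",im)
E
```

```text
shift [  0.03   -1.249 -14.792] turn [ 1.3   -0.011  0.016] dist 0.371 axes y [ 0.996  0.091 -0.001] z [ 0.091 -0.996 -0.001] tcp [ 0.5386 -0.1224  0.2503] gap 0.096 F [-0.05 -0.73 -0.7 ] q [-0.43  0.41  1.59  0.    1.14 -0.52]
```

View pics/wrist4.png

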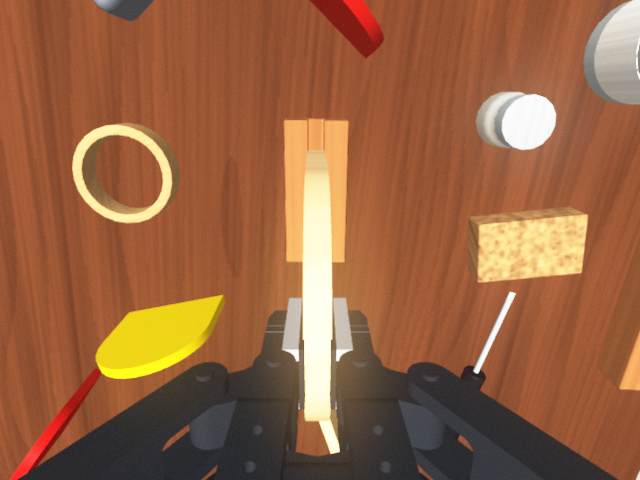

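View pics/scene4.png

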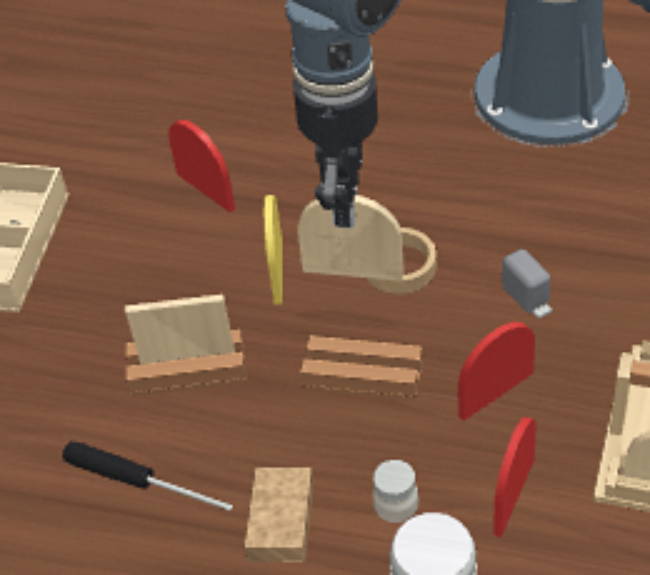

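The template is held upright, its lower corners at about (303,272) and (402,280) in the scene crop. I'll measure how it sits in the hand.

```bash
python3 - <<'E'
from h import *
s=manip.snapshot("scene"); st=manip.sense(); R=Ro.from_quat(st["tool_rot"]).as_matrix(); p=st["tcp_pos"]
im=np.ascontiguousarray(s["image"][:,:,::-1]); a=cv2.resize(im[165:225,230:305],None,fx=10,fy=10,interpolation=cv2.INTER_CUBIC); cv2.imwrite("pics/hand.png",a)
C,t=cam(s); o=-C.T@t; n=R[:,1]
for u,v in [(303,272),(402,280),(299,235),(402,247)]:
    u=u/2.5+120;v=v/2.5+100
    d=C.T@np.array([(u-s["cx"])/s["fx"],(v-s["cy"])/s["fy"],1]); X=o+d*(n@(p+n*.0045-o))/(n@d)
    print((R.T@(X-p)*1000).round(1),X.round(4))
E
```

```text
[77.   4.5 51.8] [ 0.5517 -0.1753  0.1769]
[ 75.3   4.5 -53. ] [ 0.5422 -0.0709  0.178 ]
[22.   4.5 51.1] [ 0.5512 -0.1744  0.2318]
[ 26.    4.5 -54.6] [ 0.5416 -0.0691  0.2273]
```

View pics/hand.png

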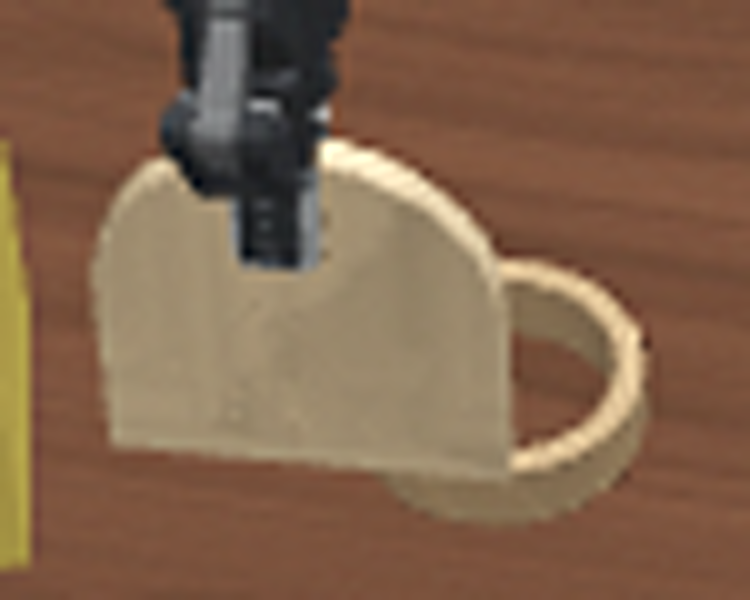

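Emit:
carry_out([
  [[0,-0.1,-1.2,0.2,0,0,0],[0,-0.3,-3,0.5,0,0,0],[0,-0.5,-4.9,0.8,0,0,0],[0,-0.7,-6.8,1.1,0,0,0],[0,-0.8,-8.6,1.3,0,0,0]],
])

```text
t: 4.7
tcp_pos: [0.4979, 0.0912, 0.2476]
tool_rot: [-0.505, -0.495, 0.507, -0.493]
force: [0.4, -0.4, 0.2]
finger_gap: 0.098
```

Emit:
carry_out([
  [[0,0,-0.9,0,0,0,0],[0,0,-1.5,0,0,0,0],[0,0,-2,0,0,0,0],[0,0,-2,0,0,0,0],[0,0,-2,0,0,0,0]],
])

```text
t: 5.2
tcp_pos: [0.5013, 0.1386, 0.2485]
tool_rot: [-0.505, -0.494, 0.506, -0.494]
force: [1.1, -0.4, -1.0]
finger_gap: 0.094
```

```bash
python3 go.py .474 .242 .25 -1.3; python3 - <<'E'
from h import *
for n in ("wrist",):
    s=manip.snapshot(n); im=s["image"][:,:,::-1]
    cv2.imwrite(f"pics/{n}5.png",im)
E
```

```text
shift [-0.063 -1.188 -4.108] turn [-0.005  0.007  0.007] dist 0.107 axes y [ 1.    -0.023 -0.001] z [-0.023 -1.     0.001] tcp [0.5013 0.1386 0.2485] gap 0.094 F [ 1.09 -0.43 -1.01] q [ 0.06  0.37  1.67 -0.    1.1   0.08]
```

View pics/wrist5.png

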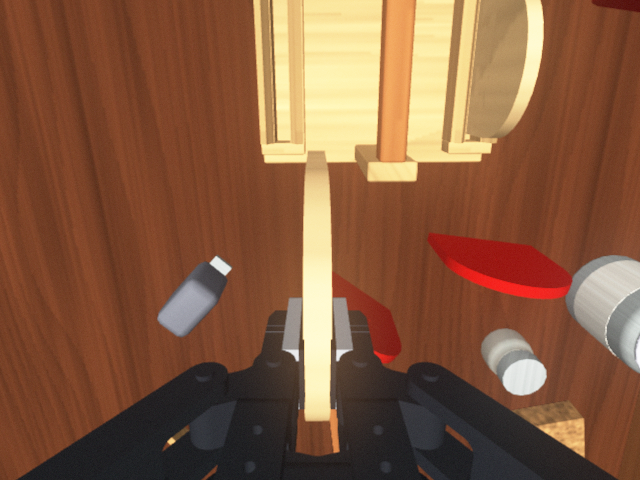

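```bash
python3 - <<'E'
from h import *
s=manip.snapshot("wrist"); im=s["image"][:,:,::-1]
cv2.imwrite("pics/slot.png",cv2.resize(im[0:185,240:440],None,fx=3.8,fy=3.2,interpolation=cv2.INTER_CUBIC))
E
```

```text
(no output)
```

View pics/slot.png

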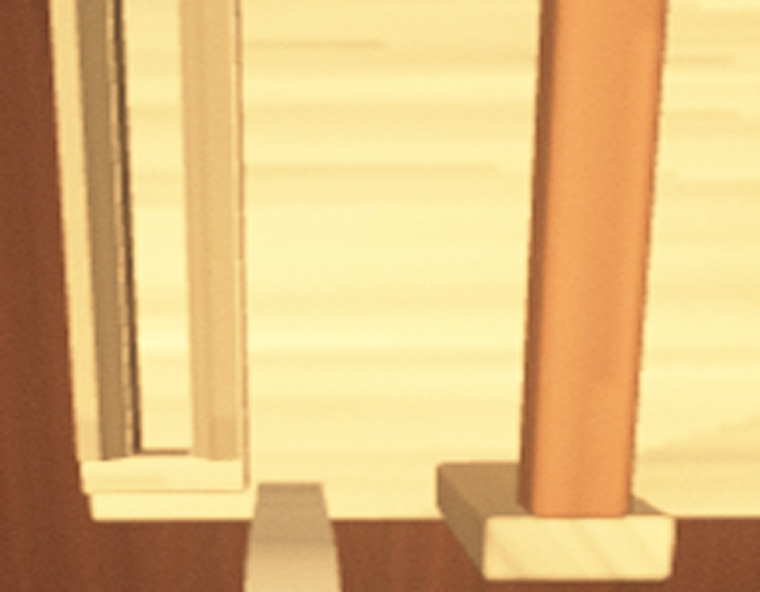

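```bash
python3 - <<'E'
from h import *
s=manip.snapshot("wrist")
f=lambda x,y:(x/3.8+240-.4,y/3.2-.4)
for n,p,z in [("slot left wall floor near",(138,450),.012),("same far",(120,0),.012),("cheek right top inner near",(192,455),.047),("right inner far",(181,0),.047),("left cheek inner top near",(101,458),.047),("left inner top far",(77,0),.047),("cheek outer left near",(82,462),.047),("outer right near",(245,462),.047),("cheek outer left far",(50,0),.047),("outer right far",(243,0),.047),("base corner",(92,520),.012),("bar near L",(540,515),.116),("bar near R",(630,515),.116),("bar far L",(556,0),.116),("bar far R",(667,0),.116),("postL",(487,578),.116),("postR",(668,578),.116)]:
    print(n,ray(s,*f(*p),z).round(4))
E
```

```text
slot left wall floor near [0.4664 0.1837 0.012 ]
same far [0.4687 0.296  0.012 ]
cheek right top inner near [0.4815 0.1857 0.047 ]
right inner far [0.4839 0.2889 0.047 ]
left cheek inner top near [0.4618 0.1854 0.047 ]
left inner top far [0.4636 0.2894 0.047 ]
cheek outer left near [0.4576 0.1845 0.047 ]
outer right near [0.4929 0.1837 0.047 ]
cheek outer left far [0.4584 0.2895 0.047 ]
outer right far [0.496  0.2886 0.047 ]
base corner [0.4542 0.1643 0.012 ]
bar near L [0.5465 0.1793 0.116 ]
bar near R [0.5622 0.179  0.116 ]
bar far L [0.5463 0.2741 0.116 ]
bar far R [0.5636 0.2737 0.116 ]
postL [0.5374 0.1663 0.116 ]
postR [0.5696 0.1655 0.116 ]
```

Emit:
carry_out([
  [[0,-0.3,-1.0,0,0,0,0],[0,-0.6,-2.2,0,0,0,0],[0,-0.9,-3.4,0,0,0,0],[0,-1.1,-4.1,0,0,0,0],[0,-1.1,-4.1,0,0,0,0]],
])

```text
t: 5.85
tcp_pos: [0.4756, 0.2435, 0.2488]
tool_rot: [0.505, 0.495, -0.505, 0.495]
force: [-0.7, 0.5, -0.6]
finger_gap: 0.095
```

```bash
python3 go.py .474 .2415 .135 -1.2
```

```text
shift [ 4.553 -0.061  0.085] turn [-0.001 -0.005  0.002] dist 0.114 axes y [ 1.    -0.021 -0.   ] z [-0.021 -1.    -0.   ] tcp [0.4756 0.2435 0.2488] gap 0.095 F [-0.75  0.51 -0.6 ] q [0.26 0.38 1.64 0.   1.12 0.28]
```

Emit:
carry_out([
  [[1.2,0,0,0,0,0,0],[2.6,0,0,0,0,0,0],[3.9,-0.05,0.05,0,0,0,0],[4.5,-0.05,0.05,0,0,0,0],[4.5,-0.05,0.05,0,0,0,0]],
])

```text
t: 6.35
tcp_pos: [0.4735, 0.2393, 0.134]
tool_rot: [-0.504, -0.495, 0.508, -0.493]
force: [-0.7, 0.6, -0.6]
finger_gap: 0.096
```

```bash
python3 go.py .474 .2415 .089 -1.2;  python3 - <<'E'
from h import *
for n in ("wrist","scene","top"):
    s=manip.snapshot(n); im=s["image"][:,:,::-1]
    if n=="scene": im=cv2.resize(im[150:330,330:460],None,fx=3.3,fy=3.3,interpolation=cv2.INTER_CUBIC)
    if n=="top": im=cv2.resize(im[170:300,150:280],None,fx=4,fy=4,interpolation=cv2.INTER_CUBIC)
    cv2.imwrite(f"pics/{n}6.png",im)
E
```

```text
shift [ 1.801  0.026 -0.092] turn [-0.04   0.024  0.062] dist 0.045 axes y [ 1.    -0.024 -0.005] z [-0.024 -1.     0.002] tcp [0.4735 0.2393 0.134 ] gap 0.096 F [-0.68  0.6  -0.58] q [ 0.26  0.55  1.76 -0.    0.85  0.28]
```

View pics/wrist6.png

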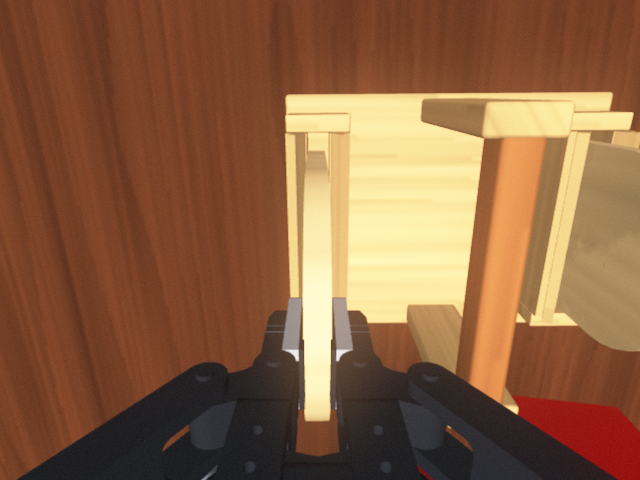

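View pics/scene6.png

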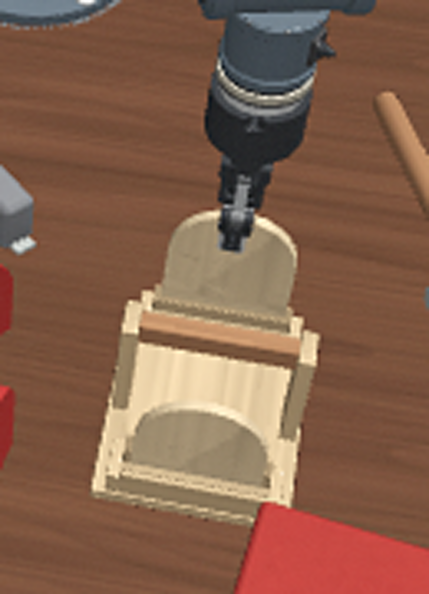

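View pics/top6.png

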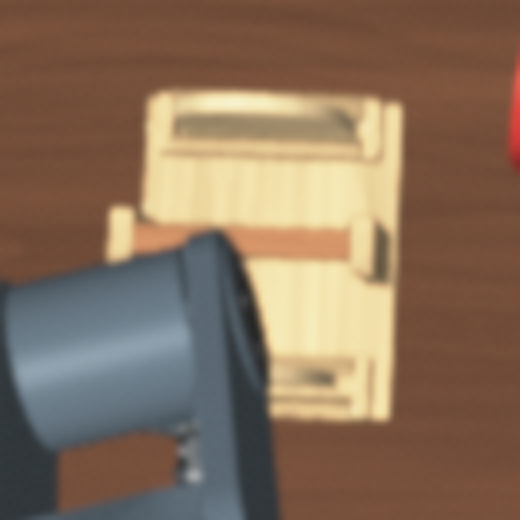

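The template is lined up: it sits at column 318, midway between the cheeks (288–349). I'll lower it into the slot.

Emit:
carry_out([
  [[0.2,0,-0.08,0,0,0,0],[0.5,0,-0.08,0,0,0,0],[0.9,0,-0.08,0,0,0,0],[1.2,0,-0.08,0,0,0,0],[1.4,0,-0.08,0,0,0,0]],
])

```text
t: 7.0
tcp_pos: [0.4743, 0.2431, 0.1002]
tool_rot: [-0.505, -0.495, 0.506, -0.494]
force: [0.3, -0.6, 0.1]
finger_gap: 0.093
```

```bash
python3 go.py .474 .2415 .088 -1.2
```

```text
shift [ 0.489 -0.008  0.066] turn [-0.019  0.005  0.016] dist 0.012 axes y [ 1.    -0.023 -0.001] z [-0.023 -1.     0.   ] tcp [0.4743 0.2431 0.1002] gap 0.093 F [ 0.31 -0.59  0.12] q [ 0.26  0.6   1.78 -0.    0.77  0.29]
```

Emit:
carry_out([
  [[0.15,0,0.05,0,0,0,0],[0.3,0,0.05,0,0,0,0],[0.4,0,0.05,0,0,0,0],[0.46,0,0.05,0,0,0,0],[0.46,0,0.05,0,0,0,0]],
])

```text
t: 7.5
tcp_pos: [0.4748, 0.242, 0.0898]
tool_rot: [0.506, 0.494, -0.506, 0.494]
force: [-0.3, -0.5, -0.6]
finger_gap: 0.097
```

```bash
python3 go.py .474 .2415 .088 -1.2; python3 - <<'E'
from h import *
for n in ("wrist","scene"):
    s=manip.snapshot(n); im=s["image"][:,:,::-1]
    if n=="scene": im=cv2.resize(im[150:330,330:460],None,fx=3.3,fy=3.3,interpolation=cv2.INTER_CUBIC)
    cv2.imwrite(f"pics/{n}7.png",im)
E
```

```text
shift [ 0.07  -0.033  0.021] turn [-0.02  -0.    -0.001] dist 0.002 axes y [ 1.    -0.023  0.   ] z [-0.023 -1.    -0.   ] tcp [0.4748 0.242  0.0898] gap 0.097 F [-0.28 -0.53 -0.62] q [0.26 0.62 1.78 0.   0.74 0.28]
```

View pics/wrist7.png

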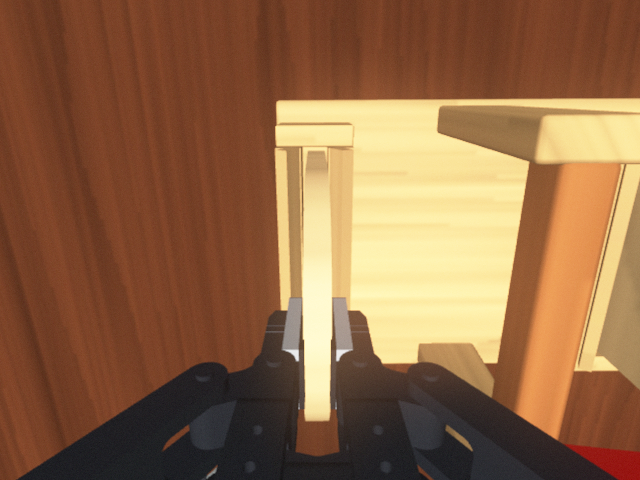

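View pics/scene7.png

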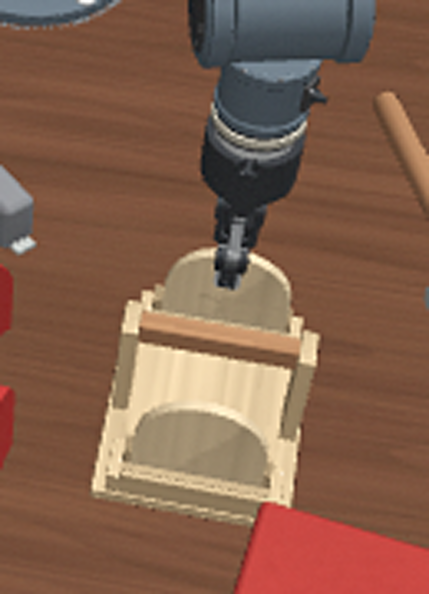

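It is in the slot, not yet touching the floor. I'll ease it down to contact.

Emit:
carry_out([
  [[0.05,0,0,0,0,0,0],[0.1,0,0,0,0,0,0],[0.14,0,0,0,0,0,0],[0.14,0,0,0,0,0,0],[0.14,0,0,0,0,0,0]],
], force=25)

```text
t: 8.1
tcp_pos: [0.4753, 0.2422, 0.0894]
tool_rot: [0.506, 0.494, -0.505, 0.495]
force: [-3.7, -0.1, 20.7]
finger_gap: 0.091
```

Contact, 21 N upward, so it is on the floor. I'll back off slightly, then release.

Emit:
carry_out([
  [[-0.06,0,0,0,0,0,0],[-0.08,0,0,0,0,0,8],[-0.08,0,0,0,0,0,20],[-0.08,0,0,0,0,0,30],[-0.08,0,0,0,0,0,30]],
])

```text
t: 8.6
tcp_pos: [0.4747, 0.2419, 0.0879]
tool_rot: [-0.505, -0.494, 0.506, -0.494]
force: [-0.8, 0.5, 0.1]
finger_gap: 0.35
```

Emit:
carry_out([
  [[-0.5,0,0,0,0,0,30],[-1.2,0,0,0,0,0,30],[-2.5,0,0,0,0,0,30],[-4.2,0,0,0,0,0,30],[-6,0,0,0,0,0,45]],
])

```text
t: 9.1
tcp_pos: [0.4741, 0.2417, 0.2398]
tool_rot: [-0.505, -0.495, 0.506, -0.494]
force: [0.9, -0.5, 0.7]
finger_gap: 0.51
```

```bash
python3 go.py .554 .242 .23 -1.2; python3 - <<'E'
from h import *
for n in ("wrist","scene"):
    s=manip.snapshot(n); im=s["image"][:,:,::-1]
    if n=="scene": im=cv2.resize(im[200:330,330:460],None,fx=4.5,fy=4.5,interpolation=cv2.INTER_CUBIC)
    cv2.imwrite(f"pics/{n}8.png",im)
E
```

```text
shift [ 0.388  3.197 -0.084] turn [-0.021  0.005  0.018] dist 0.081 axes y [ 1.    -0.023 -0.002] z [-0.023 -1.     0.   ] tcp [0.4741 0.2417 0.2398] gap 0.51 F [ 0.87 -0.5   0.7 ] q [ 0.26  0.39  1.65 -0.    1.1   0.28]
```

View pics/wrist8.png

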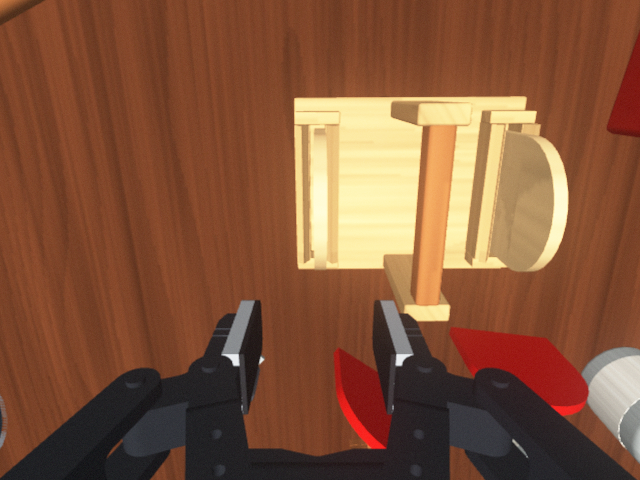

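View pics/scene8.png

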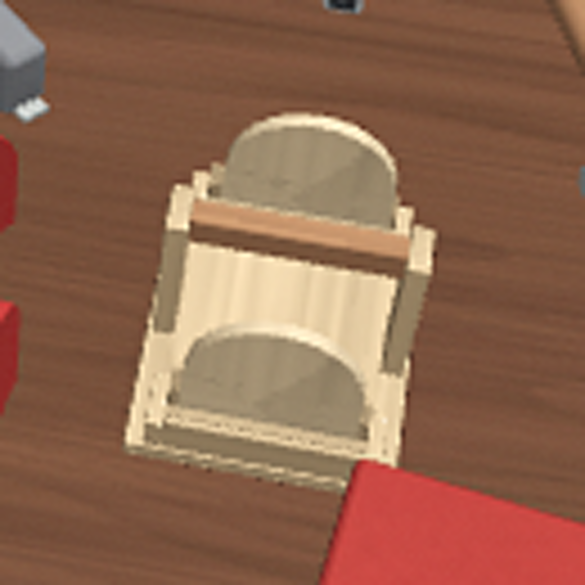

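The template stands in the empty slot, seen in the wrist view at (320,190) between the cheeks, and the rack looks unmoved. I'll measure the bar in this view, corners about (415,303), (441,305), (429,125) and (455,125).

```bash
python3 - <<'E'
from h import *
s=manip.snapshot("wrist"); im=s["image"]; hsv=cv2.cvtColor(im,cv2.COLOR_RGB2HSV); print(hsv[210,436],hsv[210,425])
x0,y0=400,120; m=cv2.inRange(hsv,(5,120,150),(15,255,255))[y0:310,x0:470]
c=max(cv2.findContours(m,0,2)[0],key=cv2.contourArea).reshape(-1,2)+[x0,y0]
P=np.array([ray(s,u,v,.116)[:2] for u,v in c],np.float32)*1000; r=cv2.minAreaRect(P); print(r,cv2.boxPoints(r).round(1))
E
python3 go.py .554 .242 .23 -1.2
```

```text
[ 23  96 252] [ 14 156 239]
((564.228271484375, 242.95623779296875), (49.89057922363281, 127.14847564697266), 2.4584875106811523) [[536.6 305.4]
 [542.  178.4]
 [591.9 180.5]
 [586.4 307.5]]
shift [ 0.521  3.076 -0.042] turn [-0.018 -0.029 -0.098] dist 0.078 axes y [ 1.    -0.023  0.009] z [-0.023 -1.    -0.003] tcp [0.477  0.2427 0.2424] gap 0.528 F [-0.67 -0.62  0.68] q [0.26 0.39 1.65 0.   1.09 0.28]
```

Emit:
carry_out([
  [[0,0.8,0,0,0,0,55],[0.1,1.8,0,0,0,0,55],[0.3,2.7,0,0,0,0,55],[0.4,3.1,0,0,0,0,55],[0.4,3.15,0,0,0,0,55]],
])

```text
t: 9.75
tcp_pos: [0.5535, 0.2398, 0.2267]
tool_rot: [-0.505, -0.495, 0.507, -0.494]
force: [-0.4, -0.6, 0.4]
finger_gap: 0.644
```

```bash
python3 go.py .5545 .2425 .086 -1.3; python3 - <<'E'
from h import *
s=manip.snapshot("wrist"); cv2.imwrite("pics/wrist9.png",s["image"][:,:,::-1])
E
```

```text
shift [ 5.63   0.055 -0.115] turn [-0.009  0.008  0.032] dist 0.141 axes y [ 1.    -0.023 -0.003] z [-0.023 -1.     0.001] tcp [0.5535 0.2398 0.2267] gap 0.644 F [-0.37 -0.63  0.4 ] q [ 0.22  0.5   1.49 -0.    1.15  0.25]
```

View pics/wrist9.png

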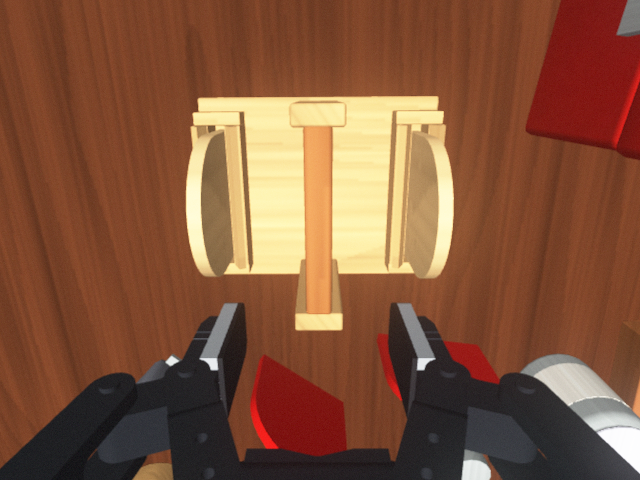

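The bar is centred between the jaws (column 318) and both templates are upright at (205,200) and (435,200). I'll descend onto the bar.

Emit:
carry_out([
  [[1.2,0.02,-0.04,0,0,0,50],[2.6,0.04,-0.08,0,0,0,50],[3.9,0.05,-0.1,0,0,0,50],[5,0.05,-0.1,0,0,0,50],[5.6,0.05,-0.1,0,0,0,50]],
])

```text
t: 10.3
tcp_pos: [0.5516, 0.2424, 0.0859]
tool_rot: [-0.504, -0.496, 0.507, -0.493]
force: [-0.0, 0.3, 0.1]
finger_gap: 0.592
```

```bash
python3 go.py .5545 .2425 .086 -1.3; python3 - <<'E'
from h import *
s=manip.snapshot("wrist"); cv2.imwrite("pics/wrist10.png",s["image"][:,:,::-1])
E
```

```text
shift [-0.004  0.117 -0.006] turn [0.006 0.015 0.066] dist 0.003 axes y [ 1.    -0.022 -0.006] z [-0.022 -1.     0.001] tcp [0.5516 0.2424 0.0859] gap 0.592 F [-0.02  0.32  0.11] q [0.23 0.69 1.6  0.   0.86 0.25]
```

View pics/wrist10.png

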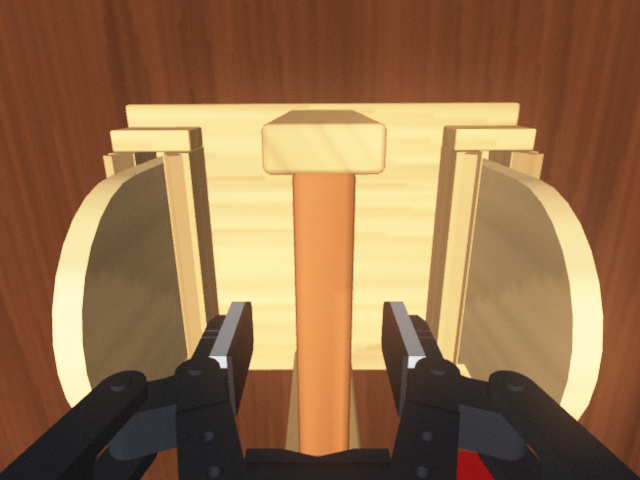

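Emit:
carry_out([
  [[0,0.06,0,0,0,0,35],[0,0.08,0,0,0,0,24],[0,0.08,0,0,0,0,16],[0,0.08,0,0,0,0,8],[0,0.08,0,0,0,0,5]],
], force=90)

```text
t: 10.85
tcp_pos: [0.5565, 0.2429, 0.0898]
tool_rot: [0.506, 0.494, -0.505, 0.494]
force: [-4.7, 0.3, 7.1]
finger_gap: 0.19
```

Emit:
carry_out([
  [[0,0.08,0,0,0,0,5],[-0.1,0.08,0,0,0,0,5],[-0.25,0.08,0,0,0,0,5],[-0.4,0.08,0,0,0,0,5],[-0.6,0.08,0,0,0,0,5]],
], force=90)

```text
t: 11.35
tcp_pos: [0.5586, 0.2424, 0.1029]
tool_rot: [-0.505, -0.494, 0.506, -0.494]
force: [-0.7, 0.2, -7.1]
finger_gap: 0.192
```

```bash
python3 go.py .5545 .2425 .186 -1.3
```

```text
shift [-3.323 -0.169 -0.   ] turn [-0.002  0.004  0.01 ] dist 0.083 axes y [ 1.    -0.023 -0.001] z [-0.023 -1.     0.   ] tcp [0.5586 0.2424 0.1029] gap 0.192 F [-0.7   0.24 -7.07] q [ 0.23  0.67  1.58 -0.    0.89  0.25]
```

Emit:
carry_out([
  [[-0.3,0,0,0,0,0,5],[-0.8,0,0,0,0,0,5],[-1.3,0,0,0,0,0,5],[-1.8,0,0,0,0,0,5],[-2.3,0,0,0,0,0,5]],
])

```text
t: 11.85
tcp_pos: [0.559, 0.2426, 0.1624]
tool_rot: [0.506, 0.494, -0.505, 0.494]
force: [0.3, -0.5, -5.8]
finger_gap: 0.192
```

Emit:
carry_out([
  [[-0.4,0,0,0,0,0,5],[-0.7,0,0,0,0,0,5],[-0.9,0,0,0,0,0,5],[-1.0,0,0,0,0,0,5],[-1.0,0,0,0,0,0,5]],
])

```text
t: 12.35
tcp_pos: [0.5588, 0.2426, 0.1859]
tool_rot: [0.506, 0.494, -0.506, 0.494]
force: [0.9, -0.9, -6.4]
finger_gap: 0.192
```

Emit:
carry_out([
  [[0,0,0,0,0,0,5],[0,0,0,0,0,0,5],[0,0,0,0,0,0,5],[0,0,0,0,0,0,5],[0,0,0,0,0,0,5]],
])

```text
t: 12.85
tcp_pos: [0.5587, 0.2426, 0.1856]
tool_rot: [-0.506, -0.494, 0.506, -0.494]
force: [0.3, -0.2, -5.7]
finger_gap: 0.193
```

```bash
python3 go.py .5545 .2425 .188 -1.3; python3 - <<'E'
from h import *
for n in ("wrist","scene"):
    s=manip.snapshot(n); im=s["image"][:,:,::-1]
    if n=="scene": im=cv2.resize(im[130:330,310:490],None,fx=3,fy=3,interpolation=cv2.INTER_CUBIC)
    cv2.imwrite(f"pics/{n}11.png",im)
print(manip.sense()["qd"].round(4))
E
```

```text
shift [-0.095 -0.169  0.006] turn [-0.001  0.001  0.004] dist 0.005 axes y [ 1.    -0.023 -0.   ] z [-0.023 -1.     0.   ] tcp [0.5587 0.2426 0.1856] gap 0.193 F [ 0.32 -0.2  -5.66] q [0.23 0.56 1.52 0.   1.06 0.25]
[ 0.     -0.0011  0.     -0.0001 -0.0012  0.0019]
```

View pics/wrist11.png

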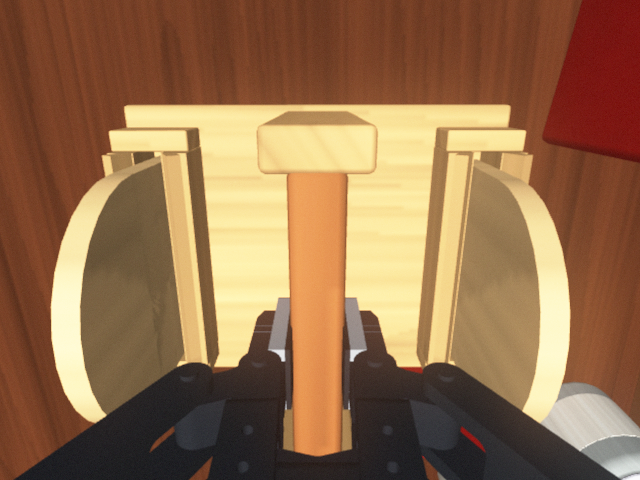

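View pics/scene11.png

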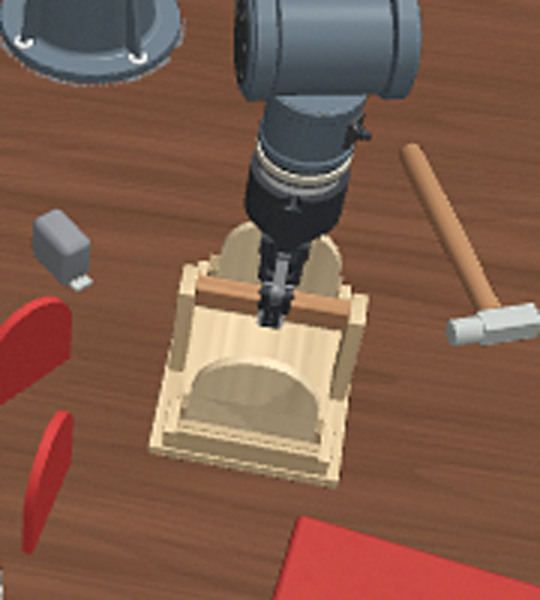

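```bash
python3 -c "
from station import manip
print(manip.sign_off())"
```

```text
the job is handed in; nothing more can be done
None
```

The arch-topped template now stands in the rack's empty slot. I lifted the rack by its bar and handed the job in at about 13 s, with the rack still held. The sign-off reports no verdict, so these are my own last checks.

- **Placing:** the template met the slot floor with about 21 N of upward force. Its lower edge was then within about 1 mm of the expected 12 mm floor height. I let go, and the pictures showed it upright and centred in the slot, with the rack apparently unmoved.
- **Lift:** the underside is about 98 mm above the bench, worked out from how far the tool rose. The wrist force is about 6 N, which fits the rack plus both templates. The joints were almost still, under 0.002 rad/s.
- **Final pictures:** the rack looked level, with both templates standing in their slots. I did not measure the rack's tilt or template positions again after lifting.
- **Everything else:** I touched nothing else knowingly. The bystanders in view looked undisturbed, but the offcut was out of view in the last pictures, so I did not check it again.
- **Disagreements:**
    - Two views of the template's position differed by about 2–3 mm.
    - The measured tool position wandered a few millimetres while moving, and I corrected for it.
    - One colour mask of the bar gave the wrong width (50 mm instead of 18 mm), so I ignored that width.
    - The finger opening read about 16 mm on the 18 mm bar, and about 8 mm on the 9 mm template earlier.

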